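# Stock the party snack drawer

### The job

Stock the party snack drawer: pull the drawer of the white unit fully out, put every snack bar from the counter into its left bay (bare wood floor), and pour exactly three sweets from the pouring cup into its right bay (red floor), never touching a sweet with the gripper. Stand the cup, with the other two sweets still in it, upright back on its cork mat and, once bars and sweets are in, push the drawer fully shut; leave the can, jar and tin around where they stand.

Things in the scene. Friction and masses are not known exactly. Their poses are not given: they have to be found in the camera images.
- unit: white drawer unit fixed on the counter, 240 deep (x) x 370 wide (y) x 100 high, blue drawer front facing the robot at -x; origin: centre of its underside. x points away from the robot side into the unit, the drawer slides out along -x. Four small spice jars, 54 high, stand fast on its top near the back (80 behind its centre); the front 170 of the top is free.
- drawer (a joint): how far the drawer is pulled out, m: 0 shut, 0.166 fully out (hard stop). Drags with about 1 to 2 N, stays where it is left.
- drawer_handle (a point): middle of the drawer's steel bar handle (bar 11 thick, 120 long along the unit's y, 35 in front of the drawer front so 29 free behind it; 62 above the counter). Moves with the drawer.
- sweet_bay (a point): centre of the floor of the drawer's sweets bay (right-hand bay seen from the robot, red floor), inner 195 (x) x 110 (y), walls rise 56 above this floor (rim 78 above the counter); x, y as the unit's. Moves with the drawer: fully out, the part of the bay from x = -97 to x = +61 lies clear of the unit's top; the rest stays under it.
- bar_bay (a point): centre of the floor of the drawer's bar bay (left-hand bay, bare plywood floor), inner 195 (x) x 213 (y), walls 56 above this floor; axes and overhang as for the sweets bay. A 5 thick wall divides the two bays.
- mat: cork mat fixed on the counter, 240 (x) x 110 (y) x 3 thick, the cup's place; origin: centre of its underside.
- cup: pouring cup like a narrow scoop, white flat sides, orange inside, 186 long (x) x 44 wide (y) x 62 high, about 200 g without the sweets; origin: centre of its underside, z up. Open at the top and at its -x end, which is the low pouring lip; closed by a back wall at +x. It is gripped across its two flat sides (44) from above, near the middle.
- cup_mid (a point): middle of the cup, 30 above its underside. Five sweets lie in single file inside, each in a pocket of the ribbed floor, the nearer the lip the shallower: tilting the cup gradually about its y axis, lip end down, lets them roll out one at a time, about the 1st at 17 degrees, 2nd 28, 3rd 40, 4th 52, 5th about 55 (2 or 3 degrees either way); each drop makes the cup 30 g (0.29 N) lighter.
- cup_lip (a point): middle of the cup's pouring lip at its -x end, 93 from the cup's centre, 9 above its underside. Rolling over it, a sweet flies on a little: 30 to 90 beyond the lip by the time it is 100 below.
- sweet1: round sweet (jawbreaker), 32 in diameter, 30 g, red; origin: its centre. Starts in the cup, number 1 from the lip.
- sweet2: round sweet (jawbreaker), 32 in diameter, 30 g, green; origin: its centre. Starts in the cup, number 2 from the lip.
- sweet3: round sweet (jawbreaker), 32 in diameter, 30 g, yellow; origin: its centre. Starts in the cup, number 3 from the lip.
- sweet4: round sweet (jawbreaker), 32 in diameter, 30 g, blue; origin: its centre. Starts in the cup, number 4 from the lip.
- sweet5: round sweet (jawbreaker), 32 in diameter, 30 g, red; origin: its centre. Starts in the cup, number 5 from the lip.
- bar1: green snack bar with a paper-white band, rigid, 110 long (x) x 28 wide (y) x 26 high, 60 g, lying on the counter; origin: centre of its underside. May be absent.
- bar2: red snack bar with a paper-white band, rigid, 110 long (x) x 28 wide (y) x 26 high, 60 g, lying on the counter; origin: centre of its underside. May be absent.
- bar3: yellow snack bar with a paper-white band, rigid, 110 long (x) x 28 wide (y) x 26 high, 60 g, lying on the counter; origin: centre of its underside. May be absent.
- bar4: blue snack bar with a paper-white band, rigid, 110 long (x) x 28 wide (y) x 26 high, 60 g, lying on the counter; origin: centre of its underside. May be absent.
- can: food can, 66 in diameter, 100 high, bystander; origin: centre of its underside.
- jar: amber jar with red cap, 68 in diameter, 110 high, bystander; origin: centre of its underside.
- tin: tin with blue label, 72 in diameter, 70 high, bystander; origin: centre of its underside.
There are look-alikes about, which are no part of the job. Leave any turquoise look-alike of the bar3 alone.

How it is judged:
By the outcome, as a careful person would: the job done as asked, in the order asked, and still so for the second after the job is handed in, with the robot touching nothing.
Of bar1, bar2, bar3, bar4 only 2 to 4 are there at a start; the rules pass over those that are not, and their reading is None.
At some moment in a run one of bar1, bar2, bar3, bar4 may be knocked a few centimetres aside while the robot is not near it.
It also fails if it takes over 210 s, if anything falls off the work surface, if the arm or the gripper's body presses on something with over 40 N, if the wrist force passes 120 N, or if a joint passes its speed limit or range.

### The arm

A 6-joint arm with a two-finger parallel gripper is mounted at the origin on the work surface. World frame = base frame: x ahead of the robot, y to its left, z up, the work surface at z = 0. Lengths are in m, angles in degrees, forces in N, time in s.
With the tool pointing down it reaches from about 0.4 to 0.825 m from the base axis. Payload 7 kg.
Tool frame: the origin (TCP) lies at the very end of the fingers, on their centre line; the grasp point (between the pads) lies 19 mm behind it; z points along the fingers, y is the line along which they close (so a half turn about z gives the same grasp; the last joint's range is limited). The gripper opens to 88 mm and grips with 3 to 60 N. Pads are 19 mm wide; open, the fingers measure 130 mm over their backs; the gripper's body (78 mm by 193 mm) begins 47 mm behind the grasp point.
Start: joints at [-57.405, 20.546, 0.682, 0, -70.136, -16.507], TCP at [0.187, -0.649, 0.227] pointing down, gripper open.
Joint ranges: [-176.03, 176.03], [-82.01, 121.73], [-58.28, 71.71], [-173.87, 95.51], [-174.79, -0.11], [-173.66, 173.66]. Speed limits (degrees/s): [136.94, 136.94, 172.46, 180, 180, 180].

### API

Orientations are given as [roll, pitch, yaw] about the fixed x, y, z axes, in that order (R = Rz(yaw) Ry(pitch) Rx(roll)).
In Python, from plant import get_state, imaging, r, finder gives the robot as it stands.
- The arm moves only by the shell command python3 -m handwheel 'ROWS' [FORCE]. ROWS is JSON, a list of rows, each a list of 5 numbers: the closure, from 0 (fully open) to 1 (shut), then the shift along the world's x, y, z in cm, then the turn about the world's z in degrees. A call has 1 to 8 rows; each row is the pose to reach, as a shift and turn from the pose commanded when the call began; what a row does not reach only later rows make up. A row lasts 1/8 s, in which the tool goes at most 62.5 mm and 10.7 degrees, less where a joint would pass 70% of its speed; a pose out of reach is approached as far as the arm can. A call with a gripper value outside its range is refused whole. The fingers move at their own pace and stop on an object; FORCE is the grip in N (left out, the last holds). Time passes only in rows, so rows that repeat a pose let the fingers close. It gives the time, the measured TCP pose, the force, the opening and the grip force at its end, in the units of the state.
- get_state(): the state, without advancing time (a new reading comes with each control period).
- imaging.capture(name): name is "side" or "top" or "wrist"; returns (picture, depth): 384x512x3 uint8, red, green, blue; 384x512 float32, m along the optical axis (not along the pixel's ray), 0 where there is no reading.
- imaging.get_calibration(name): a dict with "fx", "fy", "cx", "cy" (pixels), "rvec" (rotation vector, rad) and "tvec" (3), from world to camera coordinates, as OpenCV has them; the wrist camera has in their place "hand_eye" (4x4, takes a point from camera to tool coordinates, whose origin is the TCP and whose axes are the flange's). Camera axes: x right, y down, z forward; pixel columns grow to the right and rows downward; lengths in m; the calibration is good to about 2 mm. A picture is of the moment at which its call begins: read the wrist's pose just before it. get_calibration takes no time and is no camera call.
- r.close_job(): hands the job in; it is judged then, once.
Trained networks look in the newest picture that a camera, given by its name, has taken for a name from the list of things; names that differ only in an ending like _2 or _b are one class to them, and where a whole thing is asked for, a point or a joint stands for the part that bears it (a point fixed in the world has none). Each returns a list of dicts, best first, with "p" (0 to 1); they miss things now and then, are a little off and sometimes report something else, mostly with a low value. They report only what shows in the picture. A call takes as long as a camera call. They do not tell look-alikes from the thing itself.
- finder.cut_out(camera, query): "region" (384x512 bool, what is visible of it) and "pixel" ([column, row] in pixels, amid what is visible of it).
The state is a dict: "time_s": time; "joints": joint angles; "qd": joint speeds; "joint_torque": joint torques, N m; "tcp_pos": TCP position; "eef_rot": TCP orientation; "contact_force": force on the tool from outside, world axes, zero at the start; "moment": the same for the moment, N m; "gripper_width": finger opening in m; "gripper_force": force on a finger pad.
Only numpy, scipy, OpenCV 4.12 (cv2) and the standard library are available. Lean on these libraries where they do the work, as an engineer would, in place of code of your own. Each camera call takes 0.05 s, during which the arm holds its last target. There are 200 camera calls.

## Working session

There is one attempt and no reset: what is moved stays moved. The work goes in short steps, Python scripts to look and compute and a shell command to move; the robot and the scene stay as the last step left them, time stands still between calls to the robot, and variables do not carry over. Pictures are saved under pics/ and viewed, at most 14 in all, crops included, and the job is handed in when it is done.

```bash
ls; mkdir -p pics; cat > h.py <<'E'
import numpy as np, cv2
from scipy.spatial.transform import Rotation as R
from plant import get_state, imaging, r, finder
def cam(n):
    c=imaging.get_calibration(n)
    K=np.array([[c['fx'],0,c['cx']],[0,c['fy'],c['cy']],[0,0,1]])
    if n=='wrist':
        s=get_state(); T=np.eye(4); T[:3,:3]=R.from_euler('xyz',s['eef_rot'],degrees=True).as_matrix(); T[:3,3]=s['tcp_pos']
        W=T@np.array(c['hand_eye'])
    else:
        V=np.eye(4); V[:3,:3]=cv2.Rodrigues(np.array(c['rvec'],float))[0]; V[:3,3]=np.ravel(c['tvec']); W=np.linalg.inv(V)
    return K,W
def shot(n,save=None):
    K,W=cam(n); im,d=imaging.capture(n)
    if save: cv2.imwrite('pics/'+save,im[:,:,::-1])
    v,u=np.indices(d.shape)
    P=np.stack([(u-K[0,2])/K[0,0]*d,(v-K[1,2])/K[1,1]*d,d,np.ones_like(d)],-1)@W.T
    P=P[...,:3]; P[d==0]=np.nan
    return im,P
def box(P,m,zlo=None,zhi=None):
    "min-area rectangle in x,y of the points of mask m between heights"
    q=P[m]; q=q[~np.isnan(q).any(1)]
    if zlo is not None: q=q[(q[:,2]>zlo)&(q[:,2]<zhi)]
    if len(q)<8: return None
    (cx,cy),(w,h),a=cv2.minAreaRect((q[:,:2]*1000).astype(np.float32))
    if w<h: w,h,a=h,w,a+90
    return dict(c=(round(cx),round(cy)),L=round(w),W=round(h),yaw=round((a+90)%180-90,1),z=np.round(np.percentile(q[:,2],[5,50,95])*1000),n=len(q))
E
python3 - <<'E'
from h import *
print(get_state())
im,P=shot('top','top0.png')
for q in ['unit','drawer_handle','mat','cup','bar1','bar2','bar3','bar4','can','jar','tin']:
    for o in finder.cut_out('top',q)[:3]:
        if o['p']>.2: 
            m=o['region']; print(q,round(o['p'],2),np.round(o['pixel']),box(P,m), im[m].mean(0).round())
shot('side','side0.png')
E
```

```text
pics
{'time_s': 0.0, 'joints': array([-5.74044998e+01,  2.05907858e+01,  6.34818231e-01, -2.01518239e-02,
       -7.01373196e+01, -1.65058394e+01]), 'qd': array([ 0.06443413, -0.00088862, -0.0925486 ,  0.05162131, -0.07402383,
        0.02755887]), 'joint_torque': array([ 1.62617314e-03, -5.82720315e+01,  2.93067920e+01,  6.99747339e+00,
        6.91502384e-03, -1.48123891e-04]), 'tcp_pos': array([ 0.18689627, -0.64809924,  0.22563787]), 'eef_rot': array([ 1.79905174e+02, -8.34318034e-03, -1.63917195e+02]), 'contact_force': array([-0.11210322, -0.08001162,  0.28671522]), 'moment': array([ 0.02019022, -0.01157507,  0.01973952]), 'gripper_force': 0.0, 'gripper_width': 0.08746686839024048}
unit 0.79 [218. 129.] {'c': (717, 68), 'L': 394, 'W': 308, 'yaw': 89.8, 'z': array([ 24.,  99., 152.]), 'n': 11005} [124. 123. 114.]
drawer_handle 0.82 [213. 164.] {'c': (609, 64), 'L': 363, 'W': 92, 'yaw': 89.7, 'z': array([19., 66., 91.]), 'n': 1964} [69. 61. 61.]
mat 0.72 [338. 226.] {'c': (457, -363), 'L': 246, 'W': 118, 'yaw': 6.8, 'z': array([-3.,  3., 10.]), 'n': 1627} [120.  90.  57.]
cup 0.83
[... 1838 characters left out ...]
62, 'yaw': -81.9, 'z': array([ 36.,  98., 104.]), 'n': 437} [119. 118. 118.]
can 0.37 [215. 164.] {'c': (609, 62), 'L': 366, 'W': 92, 'yaw': 89.7, 'z': array([17., 65., 91.]), 'n': 2065} [70. 62. 62.]
jar 0.7 [ 75. 203.] {'c': (504, 490), 'L': 91, 'W': 68, 'yaw': -44.2, 'z': array([  5., 105., 115.]), 'n': 607} [86. 30. 23.]
tin 0.63 [415. 237.] {'c': (415, -576), 'L': 96, 'W': 69, 'yaw': -80.0, 'z': array([11., 67., 75.]), 'n': 553} [113. 114. 118.]
tin 0.44 [346. 214.] {'c': (471, -366), 'L': 185, 'W': 61, 'yaw': 8.4, 'z': array([13., 42., 68.]), 'n': 666} [86. 71. 58.]
tin 0.39 [351. 233.] {'c': (427, -367), 'L': 29, 'W': 26, 'yaw': 2.4, 'z': array([33., 41., 49.]), 'n': 74} [34. 78. 36.]
```

```bash
python3 - <<'E'
import cv2
a=cv2.imread('pics/top0.png'); cv2.imwrite('pics/top0b.png',cv2.resize(a,(800,600),interpolation=cv2.INTER_CUBIC))
E
```

```text
(no output)
```

View pics/top0b.png

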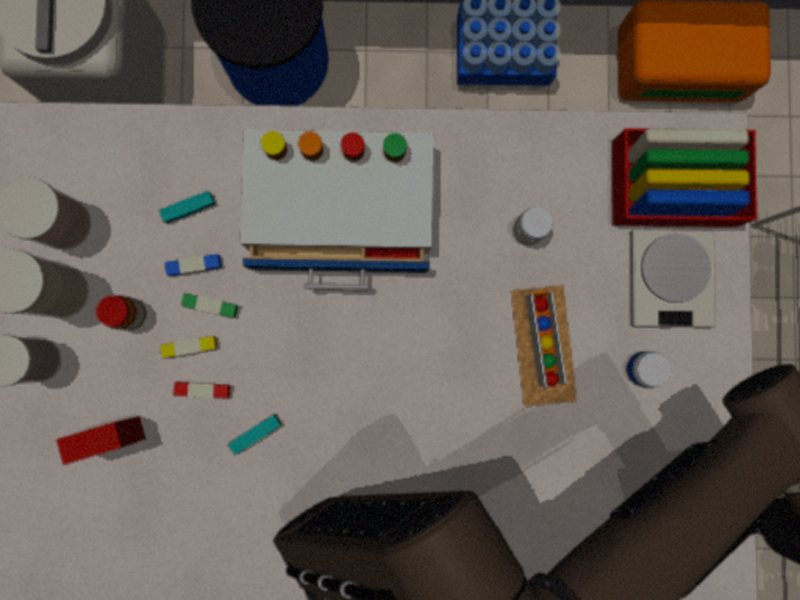

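View pics/side0.png

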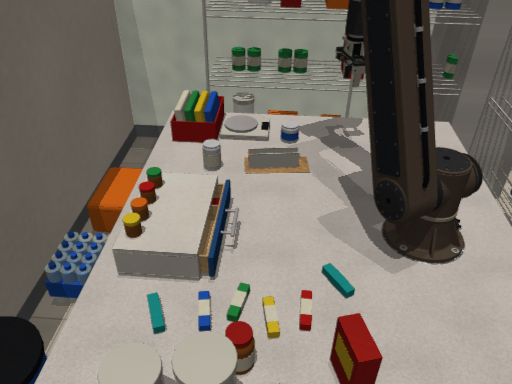

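```bash
cat >> h.py <<'E'
HUE={'bar1':(45,75),'bar2':(170,186),'bar3':(22,36),'bar4':(105,125)}
def bars(n,names=('bar1','bar2','bar3','bar4')):
    im,P=shot(n); hsv=cv2.cvtColor(im,cv2.COLOR_RGB2HSV).astype(int); out={}
    for o in finder.cut_out(n,'bar1'):
        m=o['region']
        if o['p']<.3 or m.sum()<60: continue
        col=m&(hsv[...,1]>110)&(hsv[...,2]>40)
        if col.sum()<20: continue
        h=np.median((hsv[...,0][col]+10)%180)-10
        nm=[k for k,(a,b) in HUE.items() if a<=h<=b or a<=h+180<=b]
        out[nm[0] if nm else 'other%d'%h]=(box(P,m,.016,.034),round(o['p'],2))
    return im,P,out
E
python3 - <<'E'
from h import *
im,P,o=bars('top')
for k,v in o.items(): print(k,v)
X,Y,Z=P[...,0],P[...,1],P[...,2]
reg=(X>.5)&(X<.95)&(Y>-.2)&(Y<.35)
m=(reg&(abs(Z-.1)<.006)).astype(np.uint8); n,l,s,_=cv2.connectedComponentsWithStats(m)
k=1+s[1:,4].argmax(); print('unit top',box(P,l==k))
q=P[l==k]
for y0 in np.arange(-.1,.26,.06): 
    a=q[abs(q[:,1]-y0)<.012]; print(round(y0,2),'front x',a[:,0].min().round(4),'back',a[:,0].max().round(4))
print('y',np.percentile(q[:,1],[.2,99.8]))
h=reg&(Z>.05)&(Z<.075)&(X<.575); print('handle',box(P,h))
c=cv2.cvtColor(im,cv2.COLOR_RGB2HSV)
w=(X>.33)&(X<.6)&(Y>-.46)&(Y<-.28); print('cup rim',box(P,w&(Z>.052)),'mat',box(P,w&(Z<.008)&(c[...,1]>80)))
for nm,(a,b) in {'red':(0,6),'green':(50,75),'yellow':(22,36),'blue':(105,125)}.items():
    mm=w&(c[...,0]>=a)&(c[...,0]<=b)&(c[...,1]>150)&(Z>.02)
    n,l,s,ce=cv2.connectedComponentsWithStats(mm.astype(np.uint8))
    for i in range(1,n):
        if s[i,4]>15: print(nm,np.nanmedian(P[l==i],0).round(3),s[i,4])
E
```

```text
bar2 ({'c': (360, 330), 'L': 109, 'W': 28, 'yaw': 87.2, 'z': array([22., 27., 32.]), 'n': 313}, 0.81)
other88 ({'c': (732, 370), 'L': 109, 'W': 31, 'yaw': -67.0, 'z': array([18., 26., 31.]), 'n': 323}, 0.57)
bar1 ({'c': (531, 319), 'L': 110, 'W': 28, 'yaw': 77.7, 'z': array([20., 26., 32.]), 'n': 308}, 0.69)
bar4 ({'c': (613, 354), 'L': 108, 'W': 28, 'yaw': -81.3, 'z': array([21., 27., 31.]), 'n': 288}, 0.59)
bar3 ({'c': (447, 360), 'L': 112, 'W': 29, 'yaw': -79.6, 'z': array([21., 26., 32.]), 'n': 316}, 0.52)
other18 ({'c': (629, 57), 'L': 350, 'W': 52, 'yaw': 89.7, 'z': array([18., 23., 29.]), 'n': 748}, 0.33)
unit top {'c': (758, 60), 'L': 371, 'W': 227, 'yaw': 89.7, 'z': array([ 95., 100., 105.]), 'n': 7504}
-0.1 front x 0.6435 back 0.8697
-0.04 front x 0.6454 back 0.8689
0.02 front x 0.6444 back 0.8709
0.08 front x 0.6447 back 0.8701
0.14 front x 0.646 back 0.8688
0.2 front x 0.6451 back 0.871
y [-0.12514822  0.24330703]
handle {'c': (569, 61), 'L': 126, 'W': 11, 'yaw': 89.3, 'z': array([61., 66., 72.]), 'n': 143}
cup rim {'c': (436, -372), 'L': 262, 'W': 90, 'yaw': 23.9, 'z': array([ 53.,  67., 668.]), 'n': 546} mat {'c': (458, -364), 'L': 240, 'W': 112, 'yaw': 6.5, 'z': array([-3.,  3.,  7.]), 'n': 1323}
red [ 0.54  -0.348  0.05 ] 66
red [ 0.391 -0.372  0.039] 50
green [ 0.429 -0.365  0.044] 50
yellow [ 0.463 -0.36   0.047] 62
blue [ 0.503 -0.354  0.049] 54
```

```bash
python3 -m handwheel '[[0.78,30,30,4,30],[0.78,30,30,4,60],[0.78,30,30,4,74],[0.78,30,30,4,74],[0.78,30,30,4,74],[0.78,30,30,4,74],[0.78,30,30,4,74],[0.78,30,30,4,74]]' 30; python3 -m handwheel '[[0.78,5,41,4,0],[0.78,5,41,4,0],[0.78,5,41,4,0],[0.78,5,41,4,0],[0.78,5,41,4,0],[0.78,5,41,4,0],[0.78,5,41,4,0],[0.78,5,41,4,0]]'
python3 - <<'E'
from h import *
im,P=shot('wrist','w1.png'); s=get_state(); print(s['tcp_pos'],s['eef_rot'],s['gripper_width'])
o=finder.cut_out('wrist','drawer_handle')
Z=P[...,2];X=P[...,0];Y=P[...,1]
m=(Z>.052)&(Z<.072)&(X<.585)&(X>.5)&(abs(Y-.06)<.09); print(box(P,m))
for y in (.02,.06,.1):
    k=m&(abs(Y-y)<.01); print(y,np.nanpercentile(X[k],[2,98]).round(4))
E
```

```text
time_s: 1.75
tcp_pos: [0.4895, -0.3462, 0.2669]
eef_rot: [-179.9, -0.0, -89.6]
contact_force: [-0.8, -0.1, -0.5]
gripper_width: 0.0198
gripper_force: 0.0
time_s: 2.75
tcp_pos: [0.5372, 0.0633, 0.3066]
eef_rot: [-180.0, 0.0, -89.8]
contact_force: [-0.2, -0.5, 0.0]
gripper_width: 0.0192
gripper_force: 0.0
[0.53700525 0.06208512 0.30648787] [ 1.79991112e+02 -6.85181547e-03 -8.98548517e+01] 0.019376118343951535
{'c': (574, 56), 'L': 130, 'W': 20, 'yaw': 89.8, 'z': array([64., 67., 69.]), 'n': 690}
0.02 [0.5642 0.5748]
0.06 [0.5648 0.5741]
0.1 [0.5655 0.5842]
```

View pics/w1.png

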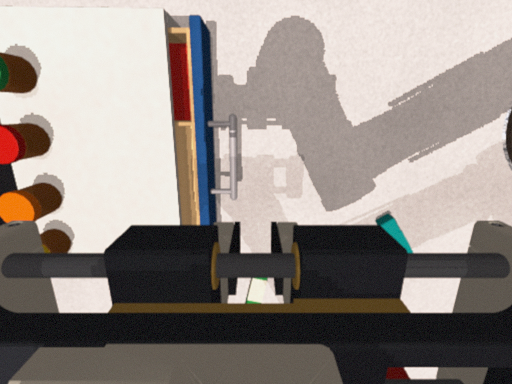

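```bash
python3 -m handwheel '[[0.78,3.2,0,-5,0],[0.78,3.2,0,-11,0],[0.78,3.2,0,-17,0],[0.78,3.2,0,-20,0],[0.78,3.2,0,-23,0],[0.78,3.2,0,-26.3,0],[1,3.2,0,-26.3,0],[1,3.2,0,-26.3,0]]' 30; python3 -m handwheel '[[1,0,0,0,0],[1,-2,0,0,0],[1,-4,0,0,0],[1,-6,0,0,0],[1,-8,0,0,0],[1,-9.5,0,0,0],[1,-11,0,0,0],[1,-11,0,0,0]]'
```

```text
time_s: 3.85
tcp_pos: [0.5679, 0.0599, 0.0432]
eef_rot: [179.8, -0.1, -90.0]
contact_force: [0.9, -3.7, -13.5]
gripper_width: 0.01
gripper_force: 30.0
time_s: 4.85
tcp_pos: [0.4567, 0.0606, 0.0432]
eef_rot: [179.8, -0.1, -89.9]
contact_force: [-0.3, -5.8, -20.5]
gripper_width: 0.0097
gripper_force: 30.0
```

```bash
python3 -m handwheel '[[1,-0.5,0,-0.1,0],[1,-1,0,-0.2,0],[1,-1.5,0,-0.2,0],[1,-1.5,0,-0.2,0]]'; python3 -m handwheel '[[1,-0.5,0,0,0],[1,-1,0,0,0],[1,-1.5,0,0,0],[1,-1.5,0,0,0]]'
```

```text
time_s: 5.35
tcp_pos: [0.4449, 0.0608, 0.043]
eef_rot: [-179.9, -0.1, -89.9]
contact_force: [-0.3, -9.7, -1.4]
gripper_width: 0.0098
gripper_force: 30.0
time_s: 5.85
tcp_pos: [0.4316, 0.061, 0.0431]
eef_rot: [-179.8, -0.0, -89.8]
contact_force: [9.7, -15.6, -10.3]
gripper_width: 0.0101
gripper_force: 30.0
```

```bash
python3 -m handwheel '[[1,-0.4,0,0,0],[1,-0.8,0,0,0],[1,-0.8,0,0,0]]'; python3 -m handwheel '[[1,0.6,0,0,0],[0.75,0.6,0,0,0],[0.75,0.6,0,0,0],[0.75,0.6,0,0,0],[0.75,0.6,0,5,0],[0.75,0.6,0,10,0]]'
```

```text
time_s: 6.22
tcp_pos: [0.4316, 0.0642, 0.0448]
eef_rot: [-179.0, 0.3, -89.6]
contact_force: [39.6, -23.2, -31.4]
gripper_width: 0.0101
gripper_force: 30.1
time_s: 6.98
tcp_pos: [0.4266, 0.0613, 0.1426]
eef_rot: [179.9, -0.1, -89.9]
contact_force: [0.3, 1.1, -0.8]
gripper_width: 0.0214
gripper_force: 0.0
```

```bash
python3 -m handwheel '[[0.32,3,6,6,0],[0.32,9,12,6,8.5],[0.32,14,18,6,8.5],[0.32,18.6,24,6,8.5],[0.32,18.6,29.3,6,8.5],[0.32,18.6,29.3,0,8.5],[0.32,18.6,29.3,-6,8.5],[0.32,18.6,29.3,-6,8.5]]' 15
python3 - <<'E'
from h import *
s=get_state();print(s['tcp_pos'],s['eef_rot'])
im,P,o=bars('top')
for k,v in o.items(): print(k,v)
E
```

```text
time_s: 7.98
tcp_pos: [0.6103, 0.3532, 0.0762]
eef_rot: [179.6, -0.3, -81.4]
contact_force: [-1.0, -0.3, 0.3]
gripper_width: 0.0595
gripper_force: 0.0
[0.61031343 0.35321713 0.07621964] [179.55924991  -0.26648295 -81.38639233]
bar2 ({'c': (361, 330), 'L': 109, 'W': 28, 'yaw': 89.6, 'z': array([21., 27., 32.]), 'n': 303}, 0.86)
other89 ({'c': (274, 221), 'L': 107, 'W': 27, 'yaw': -55.8, 'z': array([21., 27., 32.]), 'n': 278}, 0.84)
bar4 ({'c': (614, 352), 'L': 105, 'W': 29, 'yaw': -80.6, 'z': array([19., 26., 31.]), 'n': 180}, 0.76)
bar3 ({'c': (447, 360), 'L': 111, 'W': 28, 'yaw': -79.7, 'z': array([20., 27., 32.]), 'n': 291}, 0.7)
bar1 ({'c': (527, 303), 'L': 78, 'W': 28, 'yaw': 77.1, 'z': array([21., 27., 31.]), 'n': 211}, 0.57)
other88 ({'c': (743, 345), 'L': 51, 'W': 29, 'yaw': -66.6, 'z': array([20., 26., 31.]), 'n': 135}, 0.46)
```

```bash
python3 -m handwheel '[[0.32,0.3,0,-4,0],[0.32,0.3,0,-6.9,0],[1,0.3,0,-6.9,0],[1,0.3,0,-6.9,0],[1,0.3,0,-6.9,0],[1,0.3,0,-2,0],[1,0.3,0,4,0],[1,0.3,0,9,0]]' 15; python3 -m handwheel '[[1,0,-5,0,-5],[1,-0.5,-11,0,-8.5],[1,-0.8,-17,0,-8.5],[1,-0.8,-23,0,-8.5],[1,-0.8,-28.1,0,-8.5],[1,-0.8,-28.1,-6,-8.5],[1,-0.8,-28.1,-11,-8.5],[1,-0.8,-28.1,-11,-8.5]]'
```

```text
time_s: 9.07
tcp_pos: [0.6166, 0.3548, 0.1759]
eef_rot: [-179.8, 0.1, -81.4]
contact_force: [0.5, 0.7, -0.1]
gripper_width: 0.0046
gripper_force: 0.0
time_s: 10.07
tcp_pos: [0.6058, 0.0724, 0.0594]
eef_rot: [179.7, -0.1, -90.0]
contact_force: [-0.2, 0.3, -0.1]
gripper_width: 0.0006
gripper_force: 0.0
```

```bash
python3 -m handwheel '[[0.32,0,0,5,0],[0.32,0,2,8,0],[0.32,0,4,12,0]]'; python3 - <<'E'
from h import *
im,P,o=bars('top')
cv2.imwrite('pics/top1.png',cv2.resize(im[100:300,60:330],None,fx=2.9,fy=2.9)[:,:,::-1])
for k,v in o.items(): print(k,v)
E
```

```text
time_s: 10.45
tcp_pos: [0.6087, 0.1141, 0.1863]
eef_rot: [-179.8, 0.1, -89.9]
contact_force: [1.2, 0.5, 0.7]
gripper_width: 0.0247
gripper_force: 0.0
other88 ({'c': (732, 370), 'L': 111, 'W': 31, 'yaw': -67.4, 'z': array([19., 26., 31.]), 'n': 329}, 0.69)
other89 ({'c': (284, 205), 'L': 69, 'W': 26, 'yaw': -57.4, 'z': array([21., 27., 32.]), 'n': 187}, 0.61)
bar3 ({'c': (455, 317), 'L': 27, 'W': 24, 'yaw': 9.5, 'z': array([19., 27., 31.]), 'n': 52}, 0.58)
bar1 ({'c': (527, 301), 'L': 73, 'W': 28, 'yaw': 77.4, 'z': array([20., 27., 32.]), 'n': 194}, 0.53)
```

View pics/top1.png

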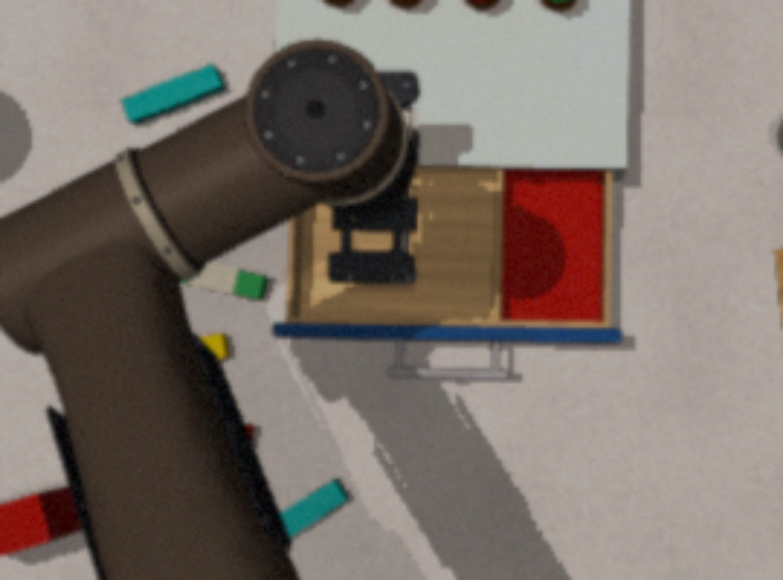

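```bash
python3 -m handwheel '[[0.32,0,5,3,5],[0.32,0,11,3,9],[0.32,0,17,3,9],[0.32,0.5,24,3,9],[0.32,0.5,24,3,9],[0.32,0.5,24,3,9]]'; python3 - <<'E'
from h import *
im,P,o=bars('wrist')
cv2.imwrite('pics/w2.png',im[:,:,::-1]); print(get_state()['tcp_pos'])
for k,v in o.items(): print(k,v)
im,P,o=bars('top')
for k,v in o.items(): print(k,v)
E
```

```text
time_s: 11.3
tcp_pos: [0.6131, 0.3544, 0.2136]
eef_rot: [-179.9, 0.0, -80.8]
contact_force: [-0.2, -0.5, 0.6]
gripper_width: 0.0595
gripper_force: 0.0
[0.61324545 0.352656   0.21326534]
bar3 ({'c': (449, 352), 'L': 103, 'W': 29, 'yaw': -79.3, 'z': array([19., 27., 28.]), 'n': 1758}, 0.93)
bar2 ({'c': (362, 326), 'L': 109, 'W': 31, 'yaw': 86.6, 'z': array([19., 27., 28.]), 'n': 2098}, 0.86)
bar4 ({'c': (615, 351), 'L': 110, 'W': 27, 'yaw': -80.3, 'z': array([25., 27., 28.]), 'n': 1738}, 0.66)
other88 ({'c': (733, 366), 'L': 109, 'W': 29, 'yaw': -67.3, 'z': array([20., 26., 28.]), 'n': 1881}, 0.58)
bar2 ({'c': (361, 331), 'L': 108, 'W': 27, 'yaw': 88.3, 'z': array([21., 27., 32.]), 'n': 277}, 0.86)
other89 ({'c': (736, 361), 'L': 90, 'W': 31, 'yaw': -67.8, 'z': array([20., 26., 32.]), 'n': 254}, 0.5)
bar1 ({'c': (531, 319), 'L': 110, 'W': 26, 'yaw': 77.1, 'z': array([21., 27., 32.]), 'n': 271}, 0.74)
bar4 ({'c': (615, 341), 'L': 82, 'W': 29, 'yaw': -79.0, 'z': array([21., 26., 32.]), 'n': 238}, 0.55)
```

```bash
python3 -m handwheel '[[0.45,0.2,0,-6,0.5],[0.45,0.2,0,-12,0.5],[0.45,0.2,0,-17,0.5],[0.45,0.2,0,-20.6,0.5],[0.7,0.2,0,-20.6,0.5],[1,0.2,0,-20.6,0.5],[1,0.2,0,-20.6,0.5],[1,0.2,0,-20.6,0.5]]' 15;  python3 -m handwheel '[[1,0,0,0,0],[1,0,0,0,0],[1,0,0,0,0],[1,0,0,6,0],[1,0,0,12,0],[1,0,0,16,0]]'
```

```text
time_s: 12.5
tcp_pos: [0.6156, 0.3535, 0.007]
eef_rot: [-179.9, 0.0, -80.4]
contact_force: [-0.3, -1.8, 4.3]
gripper_width: 0.0276
gripper_force: 15.0
time_s: 13.25
tcp_pos: [0.6156, 0.354, 0.1692]
eef_rot: [-179.8, 0.1, -80.4]
contact_force: [0.1, 0.7, -0.8]
gripper_width: 0.0276
gripper_force: 15.0
```

```bash
python3 -m handwheel '[[1,0,-5,0,-5],[1,-0.5,-11,0,-9.6],[1,-1.2,-17,0,-9.6],[1,-1.2,-23,0,-9.6],[1,-1.2,-28.2,0,-9.6],[1,-1.2,-28.2,-6,-9.6],[1,-1.2,-28.2,-11.6,-9.6],[1,-1.2,-28.2,-11.6,-9.6]]';  python3 -m handwheel '[[0.6,0,0,0,0],[0.6,0,0,0,0],[0.6,0,0,0,0],[0.6,0,0,6,0],[0.45,-3,5,12,-6],[0.45,-6,11,12,-12],[0.45,-7,17,12,-12.5],[0.45,-7.4,23,12,-12.5]]'
```

```text
time_s: 14.25
tcp_pos: [0.5997, 0.07, 0.0459]
eef_rot: [179.5, -0.2, -90.1]
contact_force: [-0.2, 0.4, 1.0]
gripper_width: 0.0278
gripper_force: 15.0
time_s: 15.25
tcp_pos: [0.5301, 0.2882, 0.1718]
eef_rot: [-179.9, 0.2, -102.5]
contact_force: [1.7, -0.7, 0.8]
gripper_width: 0.048
gripper_force: 0.0
```

```bash
python3 -m handwheel '[[0.45,0.1,1.7,0,0],[0.45,0.1,1.7,0,0]]'; python3 - <<'E'
from h import *
im,P,o=bars('wrist'); print(get_state()['tcp_pos'])
for k,v in o.items(): print(k,v)
im,P,o=bars('top')
for k,v in o.items(): print(k,v)
E
```

```text
time_s: 15.5
tcp_pos: [0.5315, 0.3043, 0.1699]
eef_rot: [-180.0, 0.0, -102.4]
contact_force: [-0.3, -0.4, -0.3]
gripper_width: 0.0485
gripper_force: 0.0
[0.53163531 0.3023868  0.16960215]
bar1 ({'c': (532, 315), 'L': 108, 'W': 28, 'yaw': 77.3, 'z': array([25., 26., 28.]), 'n': 2178}, 0.88)
bar2 ({'c': (362, 327), 'L': 110, 'W': 30, 'yaw': 87.8, 'z': array([20., 27., 28.]), 'n': 2663}, 0.86)
bar3 ({'c': (450, 348), 'L': 96, 'W': 29, 'yaw': -79.4, 'z': array([24., 27., 28.]), 'n': 1703}, 0.85)
other89 ({'c': (752, 318), 'L': 26, 'W': 6, 'yaw': 15.9, 'z': array([17., 25., 27.]), 'n': 101}, 0.63)
bar4 ({'c': (607, 115), 'L': 39, 'W': 22, 'yaw': -8.9, 'z': array([25., 30., 33.]), 'n': 118}, 0.77)
other89 ({'c': (273, 223), 'L': 110, 'W': 28, 'yaw': -57.0, 'z': array([21., 26., 32.]), 'n': 311}, 0.9)
bar2 ({'c': (361, 330), 'L': 110, 'W': 26, 'yaw': 88.3, 'z': array([21., 26., 32.]), 'n': 272}, 0.89)
bar4 ({'c': (588, 72), 'L': 95, 'W': 1, 'yaw': -89.3, 'z': array([26., 30., 34.]), 'n': 22}, 0.8)
bar1 ({'c': (526, 296), 'L': 62, 'W': 27, 'yaw': 78.1, 'z': array([20., 26., 31.]), 'n': 166}, 0.62)
other88 ({'c': (732, 370), 'L': 111, 'W': 30, 'yaw': -67.5, 'z': array([19., 26., 32.]), 'n': 316}, 0.55)
bar3 ({'c': (445, 356), 'L': 106, 'W': 27, 'yaw': -76.4, 'z': array([21., 27., 33.]), 'n': 110}, 0.54)
```

```bash
python3 -m handwheel '[[0.45,0,1.3,-6,0],[0.45,0,1.3,-12,0],[0.45,0,1.3,-16.3,0],[0.45,0,1.3,-16.3,0],[1,0,1.3,-16.3,0],[1,0,1.3,-16.3,0],[1,0,1.3,-16.3,0],[1,0,1.3,-16.3,0]]';  python3 -m handwheel '[[1,0,0,0,0],[1,0,0,0,0],[1,0,0,6,0],[1,0,0,12,0],[1,0,-4,16,5],[1,1,-10,16,12.4],[1,2,-16,16,12.4],[1,3.3,-20,16,12.4]]'; python3 -m handwheel '[[1,0,-4.5,0,0],[1,0,-4.5,-6,0],[1,0,-4.5,-11.3,0],[1,0,-4.5,-11.3,0],[0.6,0,-4.5,-11.3,0],[0.6,0,-4.5,-11.3,0],[0.6,0,-4.5,-11.3,0],[0.5,0,-4.5,-5,0]]'
```

```text
time_s: 16.7
tcp_pos: [0.5322, 0.3164, 0.0078]
eef_rot: [-179.9, 0.1, -102.5]
contact_force: [-0.3, -1.7, 7.0]
gripper_width: 0.028
gripper_force: 15.0
time_s: 17.7
tcp_pos: [0.5642, 0.1139, 0.1671]
eef_rot: [-180.0, 0.0, -90.1]
contact_force: [1.1, 0.8, -0.8]
gripper_width: 0.0278
gripper_force: 15.0
time_s: 18.7
tcp_pos: [0.562, 0.0703, 0.1134]
eef_rot: [179.6, -0.2, -90.1]
contact_force: [1.3, 0.3, 0.5]
gripper_width: 0.0401
gripper_force: 0.0
```

```bash
python3 -m handwheel '[[0.45,0,2,5,0],[0.45,-4,8,5,6],[0.45,-8,14,5,10.4],[0.45,-11.6,20,5,10.4],[0.45,-11.6,27,5,10.4],[0.45,-11.6,27,5,10.4],[0.45,-11.6,27,5,10.4]]'; python3 - <<'E'
from h import *
im,P,o=bars('wrist'); print(get_state()['tcp_pos'])
for k,v in o.items(): print(k,v)
im,P,o=bars('top')
for k,v in o.items(): print(k,v)
E
```

```text
time_s: 19.58
tcp_pos: [0.4482, 0.3435, 0.1666]
eef_rot: [-179.9, 0.1, -79.5]
contact_force: [-0.3, -0.4, 0.6]
gripper_width: 0.0482
gripper_force: 0.0
[0.44841876 0.34116203 0.1663346 ]
bar2 ({'c': (362, 326), 'L': 109, 'W': 28, 'yaw': 87.4, 'z': array([22., 27., 28.]), 'n': 2380}, 0.96)
other89 ({'c': (275, 218), 'L': 109, 'W': 30, 'yaw': -56.7, 'z': array([19., 27., 28.]), 'n': 3442}, 0.61)
bar3 ({'c': (449, 355), 'L': 110, 'W': 28, 'yaw': -79.0, 'z': array([25., 27., 28.]), 'n': 2145}, 0.66)
bar4 ({'c': (604, 68), 'L': 100, 'W': 39, 'yaw': -89.3, 'z': array([18., 23., 33.]), 'n': 77}, 0.91)
other88 ({'c': (732, 370), 'L': 108, 'W': 31, 'yaw': -69.5, 'z': array([19., 26., 32.]), 'n': 321}, 0.63)
bar1 (None, 0.73)
bar3 ({'c': (451, 335), 'L': 61, 'W': 26, 'yaw': -81.2, 'z': array([21., 27., 32.]), 'n': 154}, 0.72)
bar2 ({'c': (359, 312), 'L': 70, 'W': 26, 'yaw': -89.8, 'z': array([22., 27., 31.]), 'n': 182}, 0.59)
```

```bash
python3 -m handwheel '[[0.45,0.1,1.4,-6,0],[0.45,0.1,1.4,-12,0],[0.45,0.1,1.4,-15.9,0],[0.45,0.1,1.4,-15.9,0],[1,0.1,1.4,-15.9,0],[1,0.1,1.4,-15.9,0],[1,0.1,1.4,-15.9,0],[1,0.1,1.4,-15.9,0]]';  python3 -m handwheel '[[1,0,0,0,0],[1,0,0,0,0],[1,0,0,6,0],[1,0,0,12,0],[1,1,-4,16,-5],[1,3,-10,16,-10.5],[1,5,-16,16,-10.5],[1,7.9,-20,16,-10.5]]'; python3 -m handwheel '[[1,0,-5,0,0],[1,0,-8.3,0,0],[1,0,-8.3,-6,0],[1,0,-8.3,-11.3,0],[1,0,-8.3,-11.3,0],[1,0,-8.3,-11.3,0]]'; python3 - <<'E'
from h import *
im,P=shot('top')
cv2.imwrite('pics/top2.png',cv2.resize(im[130:230,110:310],None,fx=3.5,fy=3.5)[:,:,::-1])
E
```

```text
time_s: 20.78
tcp_pos: [0.4503, 0.3559, 0.0087]
eef_rot: [-179.9, 0.1, -79.7]
contact_force: [-0.8, -0.8, 8.1]
gripper_width: 0.0278
gripper_force: 15.0
time_s: 21.78
tcp_pos: [0.5285, 0.153, 0.1683]
eef_rot: [-179.9, 0.1, -90.2]
contact_force: [0.8, 1.6, -1.0]
gripper_width: 0.0278
gripper_force: 15.0
time_s: 22.52
tcp_pos: [0.5295, 0.0725, 0.0557]
eef_rot: [-179.9, 0.0, -90.2]
contact_force: [-0.8, 0.5, 0.0]
gripper_width: 0.0279
gripper_force: 15.0
```

View pics/top2.png

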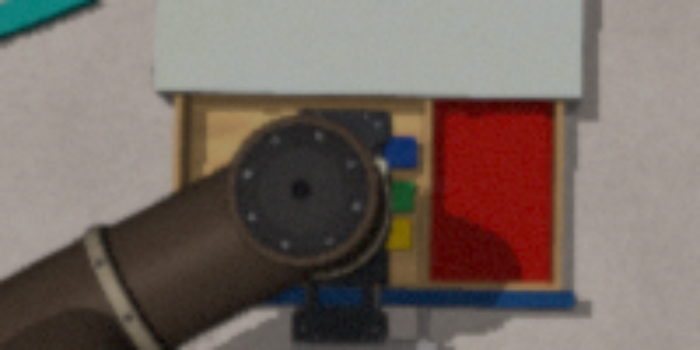

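```bash
python3 -m handwheel '[[0.6,0,0,0,0],[0.6,0,0,0,0],[0.6,0,0,0,0],[0.6,0,0,6,0],[0.45,-4,4,11,0],[0.45,-8,9,11,-2.5],[0.45,-12,14,11,-2.5],[0.45,-16.7,19,11,-2.5]]';python3 -m handwheel '[[0.45,0,6,0,0],[0.45,0,6,0,0],[0.45,0,6,0,0]]'; python3 - <<'E'
from h import *
im,P,o=bars('wrist'); print(get_state()['tcp_pos'])
for k,v in o.items(): print(k,v)
E
```

```text
time_s: 23.58
tcp_pos: [0.3736, 0.2493, 0.1645]
eef_rot: [-179.9, 0.1, -92.7]
contact_force: [0.5, 0.7, -0.7]
gripper_width: 0.048
gripper_force: 0.0
time_s: 23.95
tcp_pos: [0.3743, 0.3078, 0.1636]
eef_rot: [180.0, -0.0, -92.7]
contact_force: [-0.4, -0.6, 0.6]
gripper_width: 0.0478
gripper_force: 0.0
[0.37465084 0.3069481  0.16370472]
other89 ({'c': (274, 219), 'L': 110, 'W': 29, 'yaw': -56.9, 'z': array([23., 27., 28.]), 'n': 3230}, 0.92)
bar2 ({'c': (361, 326), 'L': 109, 'W': 28, 'yaw': 87.3, 'z': array([25., 27., 28.]), 'n': 2198}, 0.74)
bar3 ({'c': (531, 125), 'L': 34, 'W': 6, 'yaw': 0.8, 'z': array([26., 30., 34.]), 'n': 109}, 0.64)
bar4 ({'c': (597, 124), 'L': 20, 'W': 4, 'yaw': 5.2, 'z': array([25., 29., 33.]), 'n': 102}, 0.62)
bar1 ({'c': (569, 124), 'L': 39, 'W': 7, 'yaw': -1.8, 'z': array([24., 29., 34.]), 'n': 140}, 0.56)
```

```bash
python3 -m handwheel '[[0.45,-1.3,2,-6,0],[0.45,-1.3,2,-12,0],[0.45,-1.3,2,-15.6,0],[0.45,-1.3,2,-15.6,0],[1,-1.3,2,-15.6,0],[1,-1.3,2,-15.6,0],[1,-1.3,2,-15.6,0],[1,-1.3,2,-15.6,0]]';  python3 -m handwheel '[[1,0,0,0,0],[1,0,0,0,0],[1,0,0,6,0],[1,0,0,12,0],[1,3,0,16,-10],[1,8,0,16,-20],[1,13,0,16,-30],[1,18,0,16,-40]]'; python3 -m handwheel '[[1,2.5,-5,0,-10],[1,2.5,-10,0,-20],[1,2.5,-14.9,0,-30],[1,2.5,-14.9,0,-40],[1,2.5,-14.9,0,-47.4],[1,2.5,-14.9,0,-47.4],[1,2.5,-14.9,0,-47.4]]'; python3 - <<'E'
from h import *
s=get_state();print(s['tcp_pos'],s['eef_rot'],s['joints'])
E
```

```text
time_s: 25.05
tcp_pos: [0.3623, 0.3288, 0.0095]
eef_rot: [-179.9, 0.1, -92.7]
contact_force: [-0.1, -2.4, 8.7]
gripper_width: 0.0278
gripper_force: 15.0
time_s: 26.05
tcp_pos: [0.5432, 0.3279, 0.169]
eef_rot: [180.0, 0.1, -133.0]
contact_force: [-0.9, 1.4, 0.4]
gripper_width: 0.0276
gripper_force: 15.0
time_s: 26.92
tcp_pos: [0.5666, 0.179, 0.1682]
eef_rot: [180.0, 0.0, -179.9]
contact_force: [1.1, -1.3, -0.6]
gripper_width: 0.0276
gripper_force: 15.0
[0.56660419 0.17903236 0.16817496] [ 1.79981374e+02  1.81594176e-02 -1.79936421e+02] [ 3.63633518e+01  1.55240443e+01 -1.45362497e+01 -4.92417018e-03
 -5.99140441e+01 -1.26297302e+02]
```

```bash
python3 -m handwheel '[[1,0,0,-6,0],[1,0,0,-11.8,0],[1,0,0,-11.8,0],[0.6,0,0,-11.8,0],[0.6,0,0,-11.8,0],[0.6,0,0,-11.8,0],[0.6,0,0,-6,0],[0.5,0,0,0,0]]'; python3 -m handwheel '[[0.3,-3,-6,5,0],[0.3,-8,-12,5,0],[0.3,-12,-18,5,0],[0.3,-14,-24,5,4],[0.3,-14,-30,5,8],[0.3,-14,-36,5,8],[0.3,-14,-42,5,8],[0.3,-14,-48,5,8]]'; python3 - <<'E'
from h import *
im,P,o=bars('top'); print(get_state()['tcp_pos'])
cv2.imwrite('pics/top3.png',cv2.resize(im[110:270,110:390],None,fx=2.8,fy=2.8)[:,:,::-1])
for k,v in o.items(): print(k,v)
E
```

```text
time_s: 27.92
tcp_pos: [0.5665, 0.1787, 0.1699]
eef_rot: [-180.0, -0.0, 179.9]
contact_force: [0.7, 1.3, -0.2]
gripper_width: 0.0403
gripper_force: 0.0
time_s: 28.92
tcp_pos: [0.4268, -0.2739, 0.2195]
eef_rot: [-179.9, 0.2, -172.1]
contact_force: [1.8, 0.5, 0.5]
gripper_width: 0.0614
gripper_force: 0.0
[ 0.42605262 -0.27675904  0.21848705]
other88 ({'c': (733, 370), 'L': 110, 'W': 32, 'yaw': -66.9, 'z': array([20., 26., 31.]), 'n': 329}, 0.82)
bar3 (None, 0.8)
bar2 ({'c': (577, 187), 'L': 93, 'W': 37, 'yaw': 1.2, 'z': array([17., 25., 32.]), 'n': 48}, 0.7)
```

View pics/top3.png

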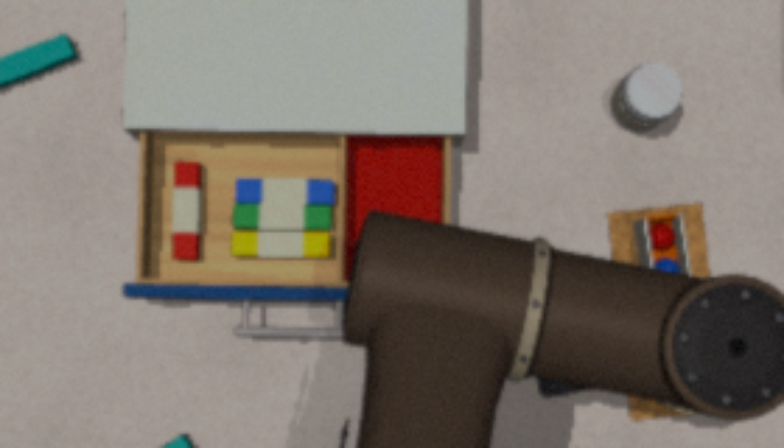

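```bash
python3 -m handwheel '[[0.1,4.5,-8.5,5,0],[0.1,4.5,-8.5,5,0],[0.1,4.5,-8.5,5,0]]'; python3 - <<'E'
from h import *
im,P=shot('wrist','w3.png'); print(get_state()['tcp_pos'])
for o in finder.cut_out('wrist','cup')[:2]: print(o['p'],o['pixel'],box(P,o['region'],.045,.075),box(P,o['region']))
X,Y,Z=P[...,0],P[...,1],P[...,2]
w=(X>.33)&(X<.6)&(Y>-.46)&(Y<-.28)
print(box(P,w,.056,.070),box(P,w,.03,.07))
K,W=cam('wrist')
E
```

```text
time_s: 29.4
tcp_pos: [0.4734, -0.3588, 0.2696]
eef_rot: [-179.9, 0.1, -172.2]
contact_force: [0.6, 1.0, 0.1]
gripper_width: 0.0786
gripper_force: 0.0
[ 0.47232812 -0.35733606  0.26854578]
0.69 [253.5, 167.3] {'c': (473, -364), 'L': 188, 'W': 43, 'yaw': 8.6, 'z': array([48., 65., 67.]), 'n': 1031} {'c': (485, -363), 'L': 217, 'W': 52, 'yaw': 8.7, 'z': array([14., 36., 66.]), 'n': 2541}
{'c': (472, -364), 'L': 185, 'W': 43, 'yaw': 8.6, 'z': array([61., 65., 67.]), 'n': 841} {'c': (472, -364), 'L': 190, 'W': 43, 'yaw': 8.6, 'z': array([34., 47., 66.]), 'n': 3121}
```

View pics/w3.png

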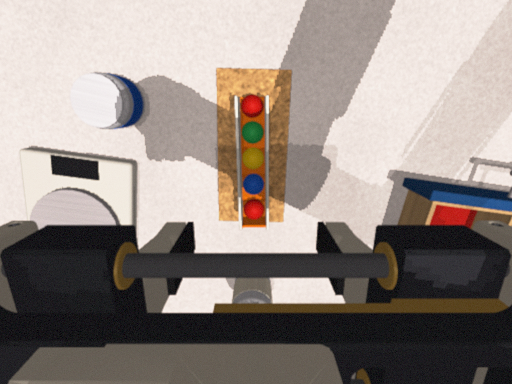

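```bash
python3 -m handwheel '[[0.1,0,-0.7,-6,0.8],[0.1,0,-0.7,-12,0.8],[0.1,0,-0.7,-18,0.8],[0.1,0,-0.7,-22,0.8],[0.1,0,-0.7,-25.3,0.8],[0.1,0,-0.7,-25.3,0.8],[0.5,0,-0.7,-25.3,0.8],[0.6,0,-0.7,-25.3,0.8]]' 25; python3 -m handwheel '[[1,0,0,0,0],[1,0,0,0,0],[1,0,0,0,0],[1,0,0,0,0],[1,0,0,0,0],[1,0,0,0.5,0],[1,0,0,1,0],[1,0,0,1,0]]'
```

```text
time_s: 30.5
tcp_pos: [0.4731, -0.364, 0.0168]
eef_rot: [-179.9, 0.2, -171.3]
contact_force: [-0.2, -0.7, 0.4]
gripper_width: 0.0644
gripper_force: 0.0
time_s: 31.5
tcp_pos: [0.4721, -0.3639, 0.0251]
eef_rot: [-180.0, 0.0, -171.3]
contact_force: [0.4, 0.2, -3.3]
gripper_width: 0.0439
gripper_force: 25.0
```

```bash
python3 -m handwheel '[[1,0,0,1,0],[1,0,0,3,0],[1,0,0,6,0],[1,0,0,9,0],[1,0,0,12,0],[1,0.5,0.7,14.5,0],[1,1.5,2,16,0],[1,3,4,16.5,-1]]';  python3 -m handwheel '[[1,2,2.5,0,-1],[1,4,5,0,-2],[1,6,7.5,0,-3],[1,8,10,0,-4],[1,10,12.5,0,-5],[1,12,15,0,-6],[1,14,18,0,-7],[1,16,21,0,-7.6]]'; python3 -m handwheel '[[1,2,2.2,0,0],[1,4,4,0,0],[1,5,5.5,0,0],[1,5.5,6.2,0,0],[1,5.6,6.4,0,0],[1,5.6,6.4,0,0],[1,5.6,6.4,0,0]]'
```

```text
time_s: 32.5
tcp_pos: [0.5026, -0.3233, 0.191]
eef_rot: [-180.0, 0.1, -172.4]
contact_force: [0.3, 1.6, -3.6]
gripper_width: 0.0439
gripper_force: 25.0
time_s: 33.5
tcp_pos: [0.6623, -0.1119, 0.1893]
eef_rot: [180.0, -0.1, -179.9]
contact_force: [0.7, -1.0, -3.5]
gripper_width: 0.044
gripper_force: 25.0
time_s: 34.38
tcp_pos: [0.7176, -0.0504, 0.1901]
eef_rot: [180.0, 0.0, -180.0]
contact_force: [-0.6, 0.1, -2.0]
gripper_width: 0.044
gripper_force: 25.0
```

```bash
python3 -m handwheel '[[1,0,0,-2,0],[1,0,0,-4,0],[1,0,0,-6,0],[1,0,0,-7,0],[1,0,0,-7.5,0],[1,0,0,-7.5,0]]'; python3 -m handwheel '[[1,0,0,-0.1,0],[1,0,0,-0.2,0],[1,0,0,-0.3,0],[1,0,0,-0.3,0]]'; 
```

```text
time_s: 35.12
tcp_pos: [0.7161, -0.0506, 0.1167]
eef_rot: [-180.0, -0.1, -179.9]
contact_force: [-10.2, 0.5, 8.2]
gripper_width: 0.0441
gripper_force: 25.0
time_s: 35.62
tcp_pos: [0.7163, -0.0507, 0.1165]
eef_rot: [-179.9, -0.0, -179.9]
contact_force: [-17.1, 3.0, 21.7]
gripper_width: 0.044
gripper_force: 25.0
```

```bash
python3 -m handwheel '[[1,0,0,0.3,0],[1,0,0,0.3,0]]'; python3 - <<'E'
from h import *
im,P=shot('side')
cv2.imwrite('pics/s2.png',cv2.resize(im[120:290,90:300],None,fx=3.5,fy=3.5,interpolation=cv2.INTER_CUBIC)[:,:,::-1])
E
```

```text
time_s: 35.88
tcp_pos: [0.716, -0.0506, 0.1166]
eef_rot: [-180.0, -0.1, -179.9]
contact_force: [-10.6, 1.2, 8.3]
gripper_width: 0.0439
gripper_force: 25.0
```

View pics/s2.png

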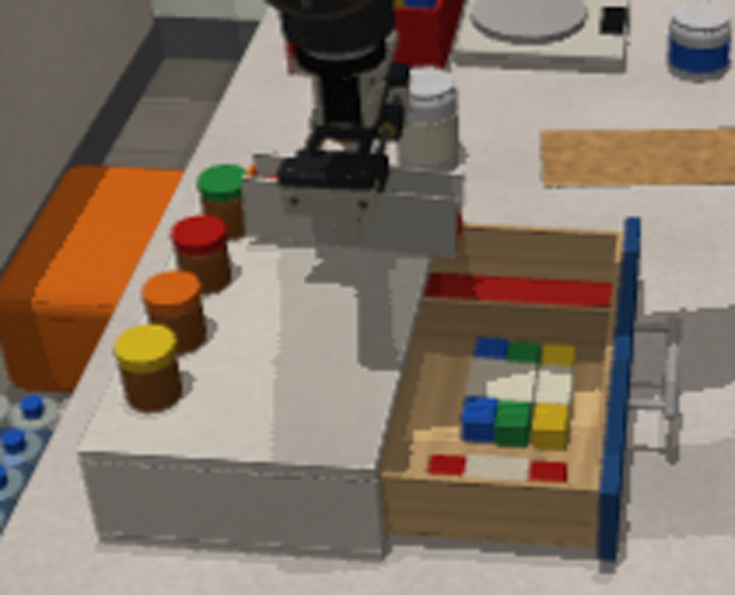

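```bash
python3 -m handwheel '[[1,0,0,0.4,0],[1,-0.5,0,0.5,0],[1,-1.2,0,0.5,0],[1,-1.2,0,0.3,0],[1,-1.2,0,0,0],[1,-1.2,0,0,0]]'; python3 -m handwheel '[[1,0,0,-0.1,0],[1,0,0,-0.2,0],[1,0,0,-0.2,0]]';
```

```text
time_s: 36.67
tcp_pos: [0.7067, -0.0497, 0.1154]
eef_rot: [-180.0, 0.1, -179.9]
contact_force: [1.1, -0.4, 1.0]
gripper_width: 0.044
gripper_force: 25.0
time_s: 37.05
tcp_pos: [0.7075, -0.0497, 0.1142]
eef_rot: [-180.0, 0.2, -179.9]
contact_force: [2.5, 0.1, 4.9]
gripper_width: 0.0442
gripper_force: 25.0
```

```bash
python3 -m handwheel '[[0.2,0,0,0,0],[0.2,0,0,0,0],[0.2,0,0,0,0],[0.2,3,0,0,0],[0.2,6,0,0,0],[0.2,7.5,0,-0.4,0],[0.2,7.5,0,-0.8,0],[0.2,7.5,0,-0.8,0]]' 6; python3 - <<'E'
from h import *
im,P=shot('wrist','w4.png'); print(get_state()['tcp_pos'],get_state()['contact_force'])
X,Y,Z=P[...,0],P[...,1],P[...,2]
w=(X>.58)&(X<.9)&(Y>-.09)&(Y<-.01)
print(box(P,w,.152,.168),box(P,w,.115,.17))
im,P=shot('top'); X,Y,Z=P[...,0],P[...,1],P[...,2]
w=(X>.58)&(X<.9)&(Y>-.09)&(Y<-.01)
print(box(P,w,.11,.175))
cv2.imwrite('pics/top4.png',cv2.resize(im[80:200,200:330],None,fx=4,fy=4)[:,:,::-1])
E
```

```text
time_s: 38.05
tcp_pos: [0.78, -0.0498, 0.1039]
eef_rot: [-180.0, -0.1, -179.9]
contact_force: [-0.4, 0.0, 0.6]
gripper_width: 0.07
gripper_force: 0.0
[ 0.78021581 -0.049844    0.10456389] [0.39189704 0.35354982 1.06587974]
{'c': (729, -51), 'L': 127, 'W': 79, 'yaw': 0.4, 'z': array([154., 162., 163.]), 'n': 9025} {'c': (726, -49), 'L': 146, 'W': 80, 'yaw': -1.6, 'z': array([119., 143., 163.]), 'n': 34367}
{'c': (694, -38), 'L': 168, 'W': 75, 'yaw': -6.2, 'z': array([113., 137., 163.]), 'n': 730}
```

View pics/w4.png

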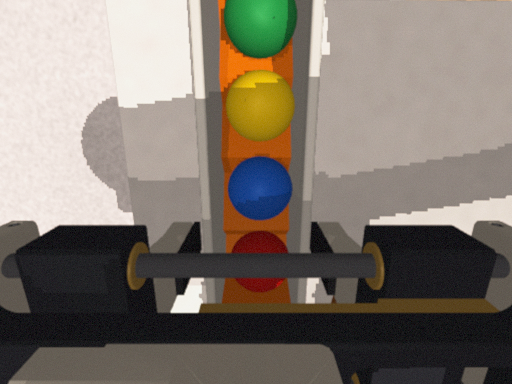

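```bash
python3 -m handwheel '[[0.6,0,0,0,0],[0.6,0,0,0,0],[1,0,0,0,0],[1,0,0,0,0],[1,0,0,0,0],[1,0,0,0,0]]' 6; python3 -m handwheel '[[1,-0.1,0,0.5,0],[1,-0.2,0,1,0],[1,-0.4,0,1.6,0],[1,-0.6,0,2.3,0],[1,-0.6,0,2.3,0]]'; python3 - <<'E'
from h import *
im,P=shot('side')
cv2.imwrite('pics/s3.png',cv2.resize(im[110:250,140:300],None,fx=4,fy=4,interpolation=cv2.INTER_CUBIC)[:,:,::-1])
im,P=shot('wrist'); X,Y,Z=P[...,0],P[...,1],P[...,2]
w=(abs(abs(Y+.05)-.0205)<.005)&(Z>.12)&(X>.61)&(X<.72)
a=np.polyfit(X[w],Z[w],1); print(w.sum(),np.degrees(np.arctan(a[0])))
E
```

```text
time_s: 38.9
tcp_pos: [0.781, -0.0497, 0.1051]
eef_rot: [180.0, 0.0, -179.9]
contact_force: [-1.2, 1.1, 2.6]
gripper_width: 0.0441
gripper_force: 6.0
time_s: 39.52
tcp_pos: [0.7752, -0.0498, 0.1291]
eef_rot: [-180.0, 0.1, -179.9]
contact_force: [-0.1, 0.3, -1.1]
gripper_width: 0.044
gripper_force: 6.0
7697 10.024061415773408
```

View pics/s3.png

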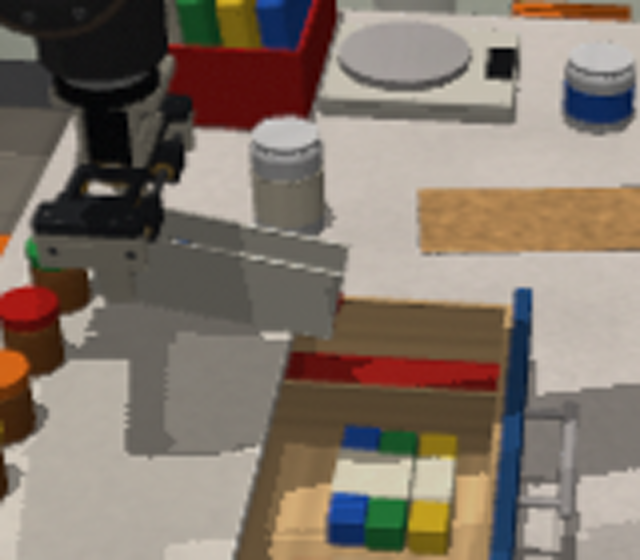

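```bash
cat >> h.py <<'E'
def pour(save=None):
    im,P=shot('wrist',save); X,Y,Z=P[...,0],P[...,1],P[...,2]
    w=(abs(abs(Y+.05)-.0205)<.005)&(Z>.12)&(X>.64)&(X<.72)
    a=np.polyfit(X[w],Z[w],1); print('tilt',w.sum(),np.degrees(np.arctan(a[0])).round(1),get_state()['contact_force'].round(2))
    for n in ('wrist','top'):
        if n=='top': im,P=shot('top'); X,Y,Z=P[...,0],P[...,1],P[...,2]
        c=cv2.cvtColor(im,cv2.COLOR_RGB2HSV); reg=(Y>-.11)&(Y<.008)&(X>.48)&(X<.85)
        for nm,(a,b) in {'red':(0,6),'green':(50,75),'yellow':(22,36),'blue':(105,125)}.items():
            mm=reg&(c[...,0]>=a)&(c[...,0]<=b)&(c[...,1]>120)&(Z>.033)
            k,l,s,_=cv2.connectedComponentsWithStats(mm.astype(np.uint8))
            for i in range(1,k):
                if s[i,4]>(12 if n=='top' else 150): print(n,nm,np.nanmedian(P[l==i],0).round(3),s[i,4])
E
python3 -m handwheel '[[1,-0.2,0,0.5,0],[1,-0.5,0,1.1,0],[1,-0.8,0,1.7,0],[1,-1.05,0,2.2,0],[1,-1.3,0,2.6,0],[1,-1.3,0,2.6,0],[1,-1.3,0,2.6,0]]'; python3 -c "
from h import *
pour()"
```

```text
time_s: 40.5
tcp_pos: [0.7622, -0.0498, 0.1541]
eef_rot: [-180.0, 0.0, -179.9]
contact_force: [-0.2, 1.1, -0.4]
gripper_width: 0.0438
gripper_force: 6.0
tilt 6677 18.7 [0.18 0.98 0.37]
wrist red [ 0.748 -0.049  0.189] 1111
wrist green [ 0.655 -0.049  0.145] 2281
wrist yellow [ 0.686 -0.049  0.161] 2322
wrist blue [ 0.719 -0.049  0.177] 2397
top red [ 0.54  -0.046  0.049] 63
top green [ 0.651 -0.047  0.145] 69
top yellow [ 0.684 -0.045  0.16 ] 80
top blue [ 0.719 -0.046  0.177] 74
```

```bash
python3 -m handwheel '[[1,-0.3,0,0.5,0],[1,-0.6,0,0.9,0],[1,-0.9,0,1.3,0],[1,-1.25,0,1.7,0],[1,-1.6,0,2.1,0],[1,-1.6,0,2.1,0],[1,-1.6,0,2.1,0]]'; python3 -c "
from h import *
pour()"
```

```text
time_s: 41.48
tcp_pos: [0.7462, -0.0498, 0.1752]
eef_rot: [-180.0, 0.0, -179.9]
contact_force: [-0.6, 0.2, -0.2]
gripper_width: 0.0443
gripper_force: 6.0
tilt 9675 57.4 [ 0.03 -0.22  0.81]
wrist red [ 0.732 -0.049  0.209] 1207
wrist yellow [ 0.677 -0.049  0.168] 1900
wrist blue [ 0.706 -0.049  0.19 ] 2131
top red [ 0.503 -0.046  0.048] 67
top green [ 0.534 -0.046  0.052] 61
top yellow [ 0.675 -0.045  0.167] 78
top blue [ 0.706 -0.046  0.189] 79
```

```bash
python3 -m handwheel '[[1,-0.3,0,0.3,0],[1,-0.6,0,0.6,0],[1,-0.9,0,0.9,0],[1,-1.2,0,1.1,0],[1,-1.4,0,1.3,0],[1,-1.4,0,1.3,0],[1,-1.4,0,1.3,0]]'; python3 -c "
from h import *
pour('w5.png')"
```

```text
time_s: 42.45
tcp_pos: [0.7319, -0.0498, 0.188]
eef_rot: [-180.0, -0.0, -179.9]
contact_force: [-0.8, 0.1, -0.2]
gripper_width: 0.044
gripper_force: 6.0
tilt 14726 64.0 [-0.99  0.19 -1.26]
wrist red [ 0.718 -0.049  0.22 ] 1218
wrist green [ 0.81  -0.056  0.15 ] 277
wrist yellow [ 0.572 -0.049  0.06 ] 926
wrist blue [ 0.695 -0.049  0.197] 1976
top red [ 0.5   -0.045  0.049] 68
top green [ 0.534 -0.046  0.051] 62
top yellow [ 0.565 -0.045  0.049] 67
top blue [ 0.695 -0.046  0.196] 80
```

```bash
python3 -m handwheel '[[1,0.5,0,-0.4,0],[1,1.0,0,-0.9,0],[1,1.4,0,-1.3,0],[1,2,0,-2.1,0],[1,2.5,0,-2.7,0],[1,3,0,-3.4,0],[1,3.5,0,-4.3,0],[1,4,0,-5.3,0]]'; python3 -m handwheel '[[1,0.3,0,-0.7,0],[1,0.5,0,-1.3,0],[1,0.7,0,-1.9,0],[1,0.8,0,-2.4,0],[1,0.9,0,-2.9,0],[1,0.9,0,-3,0],[1,0.9,0,-3,0]]'; python3 - <<'E'
from h import *
im,P=shot('side')
cv2.imwrite('pics/s4.png',cv2.resize(im[110:250,140:300],None,fx=4,fy=4,interpolation=cv2.INTER_CUBIC)[:,:,::-1])
E
```

```text
time_s: 43.55
tcp_pos: [0.7725, -0.0498, 0.1343]
eef_rot: [180.0, 0.0, -179.9]
contact_force: [0.7, -0.8, 0.1]
gripper_width: 0.044
gripper_force: 6.0
time_s: 44.42
tcp_pos: [0.7816, -0.0498, 0.1064]
eef_rot: [-180.0, 0.1, -179.9]
contact_force: [-1.4, 0.4, 5.5]
gripper_width: 0.0442
gripper_force: 6.0
```

View pics/s4.png

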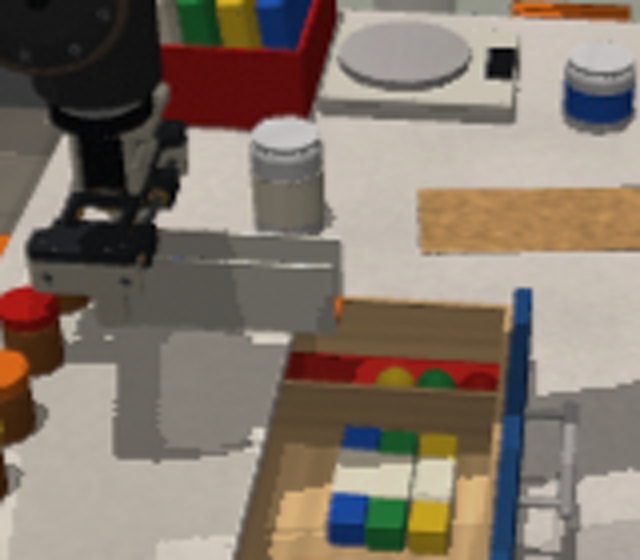

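```bash
python3 -m handwheel '[[0.2,0,0,0.2,0],[0.2,0,0,0.2,0],[0.2,0,0,0.2,0],[0.2,0,0,0.2,0],[0.2,-3,0,0.8,0],[0.2,-6,0,0.8,0],[0.2,-7.3,0,0.8,0],[0.5,-7.3,0,0.8,0]]' 25; python3 -m handwheel '[[0.6,0,0,0,0],[1,0,0,0,0],[1,0,0,0,0],[1,0,0,0,0],[1,0,0,0,0],[1,0,0,0.5,0],[1,0,0,1.5,0],[1,0,0,2,0]]'
```

```text
time_s: 45.48
tcp_pos: [0.7079, -0.0498, 0.1134]
eef_rot: [180.0, 0.0, -179.9]
contact_force: [0.7, 0.6, 1.2]
gripper_width: 0.0646
gripper_force: 0.0
time_s: 46.48
tcp_pos: [0.7084, -0.0498, 0.1341]
eef_rot: [180.0, 0.1, -179.9]
contact_force: [0.4, -0.1, -3.1]
gripper_width: 0.0436
gripper_force: 25.0
```

```bash
python3 -m handwheel '[[1,0,0,1.5,0],[1,-0.5,-0.7,3.5,0],[1,-1.5,-2,5,0],[1,-3,-4,5.5,1],[1,-5,-6.5,5.5,2],[1,-7,-9,5.5,3],[1,-9,-11.5,5.5,4],[1,-11,-14,5.5,5]]';  python3 -m handwheel '[[1,-2,-2.5,0,1],[1,-4,-5,0,2],[1,-6,-7.5,0,2.5],[1,-8,-10,0,2.5],[1,-10,-12.7,0,2.5],[1,-12,-15.2,0,2.5],[1,-13.3,-17,0,2.5],[1,-13.6,-17.4,0,2.5]]'; python3 -m handwheel '[[1,0,0,-1,0],[1,0,0,-3,0],[1,0,0,-6,0],[1,0,0,-9,0],[1,0,0,-12,0],[1,0,0,-14.5,0],[1,0,0,-16,0],[1,0,0,-16.6,0]]'
```

```text
time_s: 47.48
tcp_pos: [0.5965, -0.1913, 0.189]
eef_rot: [-180.0, 0.1, -174.9]
contact_force: [1.1, 0.2, -3.3]
gripper_width: 0.0438
gripper_force: 25.0
time_s: 48.48
tcp_pos: [0.4603, -0.3651, 0.1889]
eef_rot: [-180.0, 0.0, -172.5]
contact_force: [0.5, 0.6, -2.8]
gripper_width: 0.0439
gripper_force: 25.0
time_s: 49.48
tcp_pos: [0.4619, -0.3633, 0.021]
eef_rot: [180.0, -0.1, -172.4]
contact_force: [0.6, 0.4, -1.7]
gripper_width: 0.0437
gripper_force: 25.0
```

```bash
python3 -m handwheel '[[1,0,0,-0.2,0],[1,0,0,-0.4,0],[1,0,0,-0.5,0],[1,0,0,-0.5,0]]'; python3 -m handwheel '[[0.3,0,0,0,0],[0.3,0,0,0,0],[0.2,0,0,0,0],[0.2,0,0,0,0],[0.2,0,0,5,0],[0.3,0,0,11,0],[0.3,0,0,17,0],[0.3,0,0,20,0]]'
```

```text
time_s: 49.98
tcp_pos: [0.4621, -0.3639, 0.0172]
eef_rot: [-180.0, 0.0, -172.4]
contact_force: [0.2, -0.5, -3.2]
gripper_width: 0.0439
gripper_force: 25.0
time_s: 50.98
tcp_pos: [0.463, -0.3644, 0.2209]
eef_rot: [-179.8, 0.2, -172.4]
contact_force: [0.4, 0.2, -0.6]
gripper_width: 0.0614
gripper_force: 0.0
```

```bash
python3 -m handwheel '[[1,0,5,0,0],[1,0,11,0,0],[1,0,17,0,0],[1,0,23,0,-3],[1,0,29,0,-7.6],[1,-2,35,0,-7.6],[1,-5,40,0,-7.6],[1,-6.8,42.5,0,-7.6]]'; python3 -m handwheel '[[1,0,0,0,0],[1,0,0,-5,0],[1,0,0,-10,0],[1,0,0,-15,0],[1,0,0,-17.2,0],[1,0,0,-17.2,0],[1,0,0,-17.2,0]]'; python3 - <<'E'
from h import *
im,P=shot('top')
cv2.imwrite('pics/top5.png',cv2.resize(im[100:280,110:390],None,fx=2.8,fy=2.8)[:,:,::-1])
E
```

```text
time_s: 51.98
tcp_pos: [0.3927, 0.063, 0.217]
eef_rot: [180.0, 0.0, -179.9]
contact_force: [0.4, 0.2, 0.3]
gripper_width: -0.0001
gripper_force: 0.0
time_s: 52.85
tcp_pos: [0.3948, 0.0613, 0.0456]
eef_rot: [180.0, 0.0, 180.0]
contact_force: [0.4, 0.4, 0.1]
gripper_width: 0.0003
gripper_force: 0.0
```

View pics/top5.png

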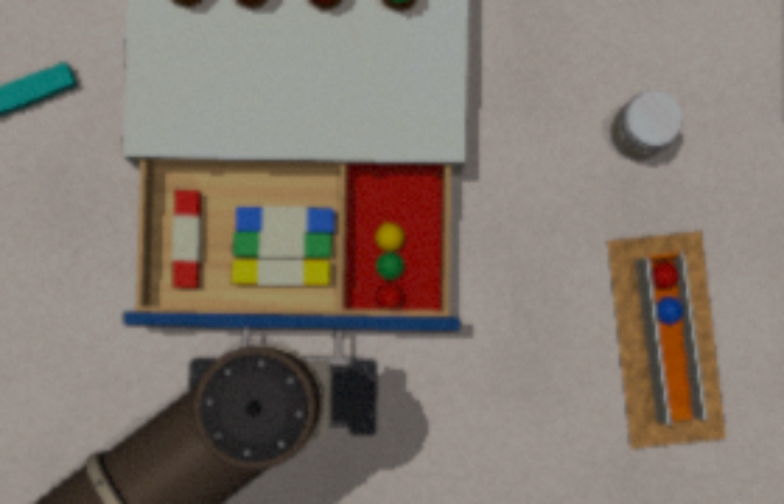

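```bash
python3 -m handwheel '[[1,1,0,0,0],[1,2,0,0,0],[1,3,0,0,0],[1,4.5,0,0,0],[1,6,0,0,0],[1,7.5,0,0,0],[1,9,0,0,0],[1,10.5,0,0,0]]'; python3 -m handwheel '[[1,1.5,0,0,0],[1,3,0,0,0],[1,4,0,0,0],[1,5,0,0,0],[1,6,0,0,0],[1,7,0,0,0],[1,7.5,0,0,0],[1,7.5,0,0,0]]'; python3 -m handwheel '[[1,0.5,0,0,0],[1,1,0,0,0],[1,1.2,0,0,0]]'
```

```text
time_s: 53.9
tcp_pos: [0.4998, 0.061, 0.0446]
eef_rot: [-180.0, -0.0, 180.0]
contact_force: [-1.7, -0.5, -0.4]
gripper_width: 0.0002
gripper_force: 0.8
time_s: 54.9
tcp_pos: [0.5746, 0.0614, 0.0449]
eef_rot: [180.0, 0.0, 180.0]
contact_force: [0.1, -0.4, -0.5]
gripper_width: 0.0003
gripper_force: 0.0
time_s: 55.28
tcp_pos: [0.5814, 0.0607, 0.0441]
eef_rot: [-179.9, -0.5, 179.9]
contact_force: [-21.7, 7.2, 15.2]
gripper_width: 0.0005
gripper_force: 10.7
```

```bash
python3 -m handwheel '[[1,0.3,0,0,0],[1,0,0,0,0],[1,-3,0,0,0],[1,-8,0,2,0],[1,-14,0,10,0],[1,-14,-6,18,0],[1,-14,-12,18,0],[1,-14,-12,18,0]]'; python3 - <<'E'
from h import *
im,P=shot('top'); X,Y,Z=P[...,0],P[...,1],P[...,2]
h=(Z>.054)&(Z<.072)&(X<.615)&(X>.4)&(abs(Y-.06)<.09); print('handle',box(P,h))
w=(X>.33)&(X<.6)&(Y>-.46)&(Y<-.28)
print('cup',box(P,w,.03,.07))
for q in ('can','jar','tin'): print(q,[box(P,o['region']) for o in finder.cut_out('top',q)[:1]])
im,P=shot('side'); cv2.imwrite('pics/s5.png',im[:,:,::-1])
E
```

```text
time_s: 56.28
tcp_pos: [0.4462, -0.0599, 0.2274]
eef_rot: [180.0, 0.2, -180.0]
contact_force: [0.5, -0.8, -0.6]
gripper_width: 0.0004
gripper_force: 0.0
handle {'c': (602, 60), 'L': 130, 'W': 25, 'yaw': 89.6, 'z': array([60., 66., 72.]), 'n': 158}
cup {'c': (458, -360), 'L': 188, 'W': 46, 'yaw': 7.3, 'z': array([33., 50., 67.]), 'n': 615}
can [{'c': (694, -341), 'L': 88, 'W': 61, 'yaw': -83.9, 'z': array([ 14.,  96., 104.]), 'n': 489}]
jar [{'c': (512, 479), 'L': 64, 'W': 64, 'yaw': 35.1, 'z': array([ 20., 106., 115.]), 'n': 591}]
tin [{'c': (403, -569), 'L': 89, 'W': 66, 'yaw': 45.3, 'z': array([25., 68., 74.]), 'n': 501}]
```

View pics/s5.png

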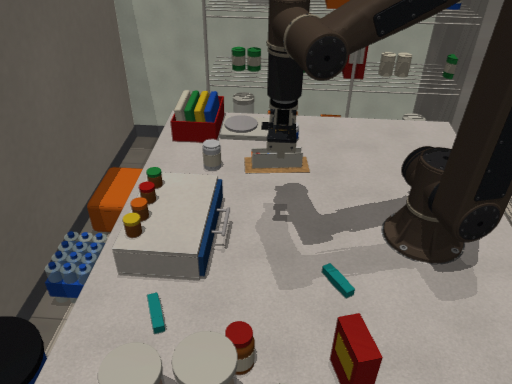

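```bash
python3 -c "
from plant import r
print(r.close_job())"
```

```text
the job is handed in; nothing more can be done
None
```

The job is done and handed in: all four bars are in the left bay, three sweets are in the right bay, the cup is back upright on its mat with the other two sweets, and the drawer is shut (about 56 s on the robot's clock; hand-in gave no verdict).

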